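# Hook the spring rule on the culture tray and lock it out

## Robot

A 6-joint arm with a two-finger parallel gripper is mounted at the origin on the work surface. World frame = base frame: x ahead of the robot, y to its left, z up, the work surface at z = 0. Lengths are in m, angles in rad, forces in N, time in s.
With the tool pointing down it reaches from about 0.35 to 0.925 m from the base axis. Payload 6.4 kg.
Tool frame: the origin (TCP) lies midway between the tips of the shut fingers; the grasp point (between the pads) lies 19 mm behind it; x points along the fingers, y is the direction in which the jaws open and shut, and the axes are right-handed (so a half turn about x gives the same grasp; the last joint's range is limited). The gripper opens to 85 mm and grips with 20 to 120 N. Pads are 22 mm wide; open, the fingers measure 114 mm over their backs; the gripper's body (76 mm by 85 mm) begins 54 mm behind the grasp point. The pads swing forward as they close: fully open they stand 13 mm farther back than shut.
Start: joints at [-0.174, 0.245, 1.558, -0, 1.339, -0.174], TCP at [0.65, 0, 0.231] pointing down, gripper open.
Joint ranges: [-3.13, 3.13], [-1.02, 2.26], [0.13, 2.54], [-0.95, 4.09], [0.21, 2.88], [-2.74, 2.74]. Speed limits (rad/s): [2.57, 2.57, 3.14, 3.14, 3.14, 3.14].

## Interface

Orientations are given as a unit quaternion [w, x, y, z].
In Python, from workcell import * gives the robot as it stands. Calls block until the motion is done:
- move_ptp(position, orientation): joint-space move of the TCP to a pose.
- move_l(position, orientation=None, feed=0.15): straight line of the TCP; orientation=None keeps the orientation; feed is the mean speed in m/s.
- movej(angles): joint-space move.
- gripper_to(opening): finger opening in m; the grip force is fixed at half the most; returns when the fingers have stopped.
- dwell(seconds).
- inverse_kinematics(position, orientation): joint angles nearest the present ones, or None.
- camera(name): name is "scene" or "side" or "wrist"; returns a dict with "image" (384x512x3 uint8, red, green, blue), "fx", "fy", "cx", "cy" (pixels), "pose" (4x4, takes a point from camera to world coordinates). Camera axes: x right, y down, z forward; pixel columns grow to the right and rows downward; lengths in m; the calibration is good to about 2 mm. A picture is of the moment at which its call begins. There is no depth.
A pose or a line that the arm cannot do raises MotionError and nothing moves.
- job_done(): hands the job in, once; it reports no verdict.
Readings, each from a call of its own:
- get_t(): time.
- get_joint_pos(): joint angles.
- get_qd(): joint speeds.
- get_effort(): joint torques, N m.
- get_tool_pos(): TCP position.
- get_tcp_rot(): TCP orientation.
- get_contact_force(): force on the tool from outside, world axes, zero at the start.
- get_ft_torque(): the same for the moment, N m.
- get_width(): finger opening in m.
Only numpy, scipy, OpenCV 4.12 (cv2) and the standard library are available. Lean on these libraries where they do the work, as an engineer would, in place of code of your own. Each camera call takes 0.05 s, during which the arm holds its last target. There are 200 camera calls.

## Task

Pick up the yellow spring-return rule, hook the end of its blade over the near wall of the steel tray on the imaging board, and draw the case straight back against its spring until it can be set down on the orange lock bar, the bar inside the groove under the case. Leave the case sitting flat on the board, square to the tray, with the blade held out taut, and let go. Work gently: do not strain the blade, ram the bar or let the blade snap back, and leave the dish, bottle and vial where they are.

Things in the scene. Friction and masses are not known exactly. Their poses are not given: they have to be found in the camera images.
- ruler_center (a point): Centre, half-way up, of the loose spring rule's case: yellow, black rubber flanks, black foot; 90 long (x) x 34 wide (y) x 50 mm high, about 0.27 kg, standing on the bench. x points along the blade from heel to hook, z up. Grip it across the 34 mm. Front face 45 mm ahead of the centre, heel face 45 mm behind it.
- groove (a point): Middle, at the level of the case's underside, of the groove under the case: it runs right across the width, 12 mm wide in x, 7.5 mm deep, 25 mm behind the case's centre (towards the heel). Axes as the case's.
- hook (a point): Middle of the lower edge of the hook's inner face (the one towards the case), 2 mm above the level of the case's underside; blade retracted, it is 63 mm ahead of the case's centre. The hook is a polished, slippery 3 mm plate at the end of the rigid blade (20 mm wide, 2 mm thick, underside 18 mm above the case's underside). Axes as the case's.
- blade (a joint): How far the blade is drawn out of the case: 0 m retracted (as at the start; hook 18 mm clear of the front face), 0.07 m the end of travel, a hard stop. The spring pulls it in with 5 N at 0, rising by 0.5 N per 10 mm.
- board: Fixed imaging board on the bench, 120 mm wide. Origin at bench level on its centre line; x points from deck to tray, z up. x = -110 to 60 mm: flat grey deck, top 8 mm above the bench. x = 60 to 160 mm: steel tray, floor 4 mm above the bench; its near wall (x = 60 to 64 mm) is 24 mm high above the bench. A case hooked there, blade retracted, has its centre at x = 1 mm.
- lip (a point): Middle of the top edge of the inner (far) face of the tray's near wall, against which the hook pulls: x = 64 mm, y = 0, 24 mm above the bench in the board's frame. Axes as the board's.
- bar_range (a point): Point on the deck at the middle of the range of the orange lock bar (board x = -65 mm, y = 0, 8 mm above the bench); axes as the board's. The bar is fast across the deck, 8 mm in x, 80 mm in y, 6 mm high. Its middle may be up to 11 mm to either side of this point in x, not measured: see it, or feel it by drawing the case back low till the heel meets it. Locked, the blade is out 28 to 50 mm.
- dish: Closed clear culture dish with green content lying in the tray, 56 mm across, 14 mm high; origin at the centre of its underside. Leave it alone.
- bottle: Amber bottle with black cap, 44 mm across, 85 mm high, beyond the work; origin at the centre of its underside. Leave it alone.
- vial: Small clear vial with orange cap, 32 mm across, 45 mm high, on the robot's side of the work; origin at the centre of its underside. Leave it alone.
Mind the look-alikes: they are no part of the job. Leave any blue look-alike of the part that bears ruler_center alone.

How it is judged:
On the way:
1. the hook has caught behind the tray's near wall and the blade is drawn out at least 4 mm (value of joint blade above 0.004 m and x of hook in the frame of lip between -0.003 and 0.004 m and z of hook in the frame of lip below -0.001 m), for 0.1 s.
At the end, for the whole second after the job is handed in: The hook bears on the inner face of the near wall (within 4 mm), 6 mm or more below its top; blade out over 22 mm; case down on the deck with the bar in its groove (centre within 2.5 mm of 33 mm above the bench, tilt under 0.06 rad, square within 0.15 rad), at rest and let go (value of joint blade above 0.022 m and x of hook in the frame of lip between -0.003 and 0.004 m and z of hook in the frame of lip below -0.006 m and z of ruler_center in the frame of board between 0.03 and 0.0355 m and angle between ruler_center's own z axis and vertical below 0.06 rad and angle between the x axis of ruler_center and the x axis of board, either way round below 0.15 rad and linear speed of ruler below 0.01 m/s); the robot touches nothing.
It fails at once if the rule presses, rams or pulls on the board, its wall or its bar with more than 40 N (contact force between ruler and board above 40 N).
It fails at once if the blade snaps back (retracts faster than 0.6 m/s) (velocity of joint blade below -0.6 m/s).
It fails at once if the dish, bottle or vial is moved more than 15 mm (distance of any of dish, bottle, vial from where it was at the start of the episode above 0.015 m).
It also fails if it takes over 48 s, if anything falls off the work surface, if the arm or the gripper's body presses on something with over 40 N, if the wrist force passes 120 N, or if a joint passes its speed limit or range.

## Working session

There is one attempt and no reset: what is moved stays moved. The work goes in short steps, each a Python script; the robot and the scene stay as the last script left them, time stands still between calls to the robot, and variables do not carry over. Pictures are saved under pics/ and viewed, about 8 in all and at most 12, crops included, and the job is handed in when it is done.

```bash
ls; mkdir -p pics; python3 - <<'E'
from workcell import *
import cv2,pickle
d={}
for n in ("scene","side","wrist"):
    c=camera(n); d[n]=c; cv2.imwrite(f"pics/{n}0.png",c["image"][:,:,::-1]); print(n,c["fx"],c["cx"],c["cy"],c["pose"].round(3).tolist())
pickle.dump(d,open("c0.pkl","wb"))
import numpy as np
cv2.imwrite("pics/all0.png",np.hstack([d["scene"]["image"],d["side"]["image"]])[:,:,::-1])
print(get_t(),get_tcp_rot())
E
```

```text
pics
scene 469.03245269301163 257.35540406251465 191.10942513791522 [[0.197, 0.586, -0.786, 1.308], [0.98, -0.132, 0.147, -0.12], [-0.017, -0.8, -0.6, 0.581], [0.0, 0.0, 0.0, 1.0]]
side 347.9729911866198 252.49718728181256 187.69655773102983 [[-0.732, -0.311, 0.606, 0.118], [-0.681, 0.331, -0.653, 0.529], [0.003, -0.891, -0.455, 0.435], [0.0, 0.0, 0.0, 1.0]]
wrist 266.46080424575604 258.045733287191 192.17639223366672 [[1.0, -0.0, -0.002, 0.65], [-0.001, -0.959, -0.282, 0.072], [-0.002, 0.282, -0.959, 0.373], [0.0, 0.0, 0.0, 1.0]]
0.15 [ 0.49955108  0.49971782  0.50043291 -0.50029764]
```

View pics/scene0.png

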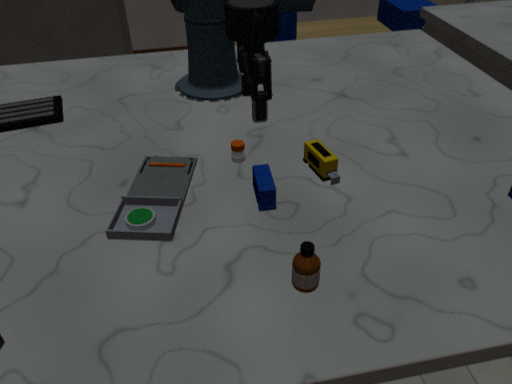

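View pics/side0.png

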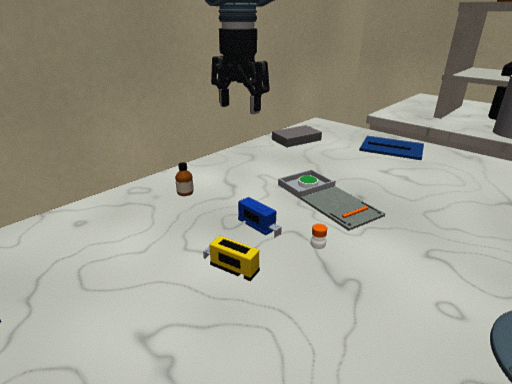

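Scene view: yellow rule at (320,158) with its hook at (335,180). The blue look-alike is at (264,187), and the blue plate in the side view at (392,148) isn't the part either. I choose the yellow one. The board deck spans (147,158)-(197,158), the tray (110,237)-(172,238), the bar (167,164), and the vial is at (238,150).

```bash
cat > h.py <<'E'
from workcell import *
import numpy as np,cv2
from scipy.spatial.transform import Rotation as R
def ray(c,p,z):
    d=c["pose"][:3,:3]@np.array([(p[0]-c["cx"])/c["fx"],(p[1]-c["cy"])/c["fy"],1]); o=c["pose"][:3,3]
    return o+d*(z-o[2])/d[2]
def proj(c,P):
    P=np.atleast_2d(P); q=(P-c["pose"][:3,3])@c["pose"][:3,:3]
    return np.c_[c["cx"]+c["fx"]*q[:,0]/q[:,2],c["cy"]+c["fy"]*q[:,1]/q[:,2]]
def quat(yaw,pitch=0):
    """tool down; jaws (tool y) along horizontal direction at angle yaw+90deg, i.e. case x axis at angle yaw"""
    x=np.array([0,0,-1.]); y=np.array([-np.sin(yaw),np.cos(yaw),0]); z=np.cross(x,y)
    q=R.from_matrix(np.c_[x,y,z]).as_quat(); return q[[3,0,1,2]]
E
python3 - <<'E'
from h import *
import pickle
d=pickle.load(open("c0.pkl","rb"))
s,c=d["scene"],d["side"]
for n,p,z in [("ruletop",(320,152),.05),("hook",(335,180),.01),("bar",(167,164),.014),("deckL",(147,158),.008),("deckR",(197,158),.008),("trayL",(110,237),.01),("trayR",(172,238),.01),("vial",(238,145),.045),("dish",(140,217),.015),("bottlecap",(307,247),.085),("blue",(263,172),.05)]: print(n,ray(s,p,z).round(3))
for n,p,z in [("ruletop",(234,246),.05),("hook",(207,254),.01),("bar",(355,212),.014),("dish",(308,181),.015)]: print(n,ray(c,p,z).round(3))
from workcell import *
q=get_tcp_rot();M=R.from_quat(q[[1,2,3,0]]).as_matrix();print(M.round(2))
for y in np.arange(-180,181,30): print(y,[None if (j:=inverse_kinematics(P,quat(np.radians(y)))) is None else j[5].round(2) for P in ([.6,.12,.1],[.6,-.25,.1])])
E
```

```text
ruletop [0.507 0.166 0.05 ]
hook [0.558 0.185 0.01 ]
bar [ 0.425 -0.155  0.014]
deckL [ 0.381 -0.199  0.008]
deckR [ 0.406 -0.088  0.008]
trayL [ 0.637 -0.268  0.01 ]
trayR [ 0.664 -0.158  0.01 ]
vial [0.432 0.003 0.045]
dish [ 0.598 -0.214  0.015]
bottlecap [0.813 0.047 0.085]
blue [0.553 0.033 0.05 ]
ruletop [0.496 0.171 0.05 ]
hook [0.555 0.188 0.01 ]
bar [ 0.418 -0.148  0.014]
dish [ 0.594 -0.209  0.015]
[[-0.  1. -0.]
 [ 0. -0. -1.]
 [-1. -0. -0.]]
-180 [np.float64(1.58), np.float64(1.0)]
-150 [np.float64(1.06), np.float64(0.48)]
-120 [np.float64(0.54), np.float64(-0.05)]
-90 [np.float64(0.01), np.float64(-0.57)]
-60 [np.float64(-0.51), np.float64(-1.09)]
-30 [np.float64(-1.03), np.float64(-1.62)]
0 [np.float64(-1.56), np.float64(-2.14)]
30 [np.float64(-2.08), np.float64(-2.66)]
60 [np.float64(-2.61), None]
90 [None, np.float64(2.57)]
120 [np.float64(2.63), np.float64(2.05)]
150 [np.float64(2.11), np.float64(1.53)]
180 [np.float64(1.58), np.float64(1.0)]
```

```bash
python3 - <<'E'
from h import *
import pickle
d={}
move_ptp([.48,-.165,.22],quat(-.26+np.pi)); dwell(.2); d["b"]=camera("wrist")
move_ptp([.51,.17,.16],quat(.33+np.pi)); dwell(.2); d["r"]=camera("wrist")
pickle.dump(d,open("c1.pkl","wb"))
for k in d: cv2.imwrite(f"pics/w_{k}.png",d[k]["image"][:,:,::-1])
print(get_t())
E
```

```text
3.2417
```

View pics/w_b.png

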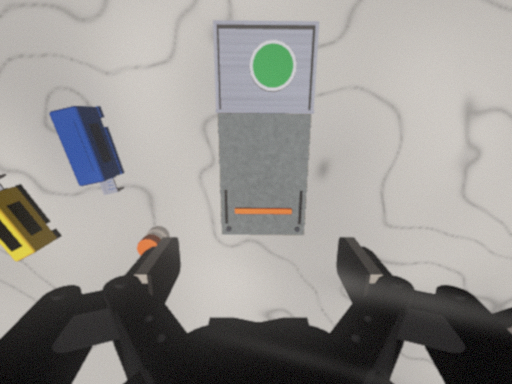

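View pics/w_r.png

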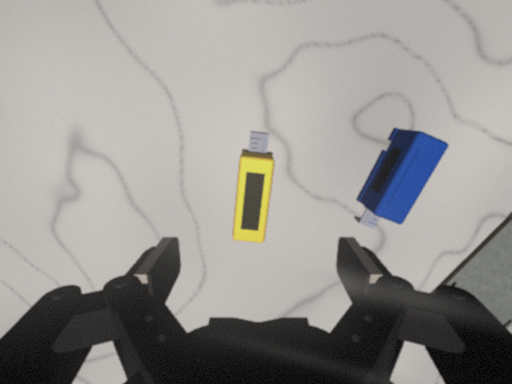

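Wrist views: the board's deck back corners are at (222,234) and (304,235), the near wall at row 112, the bar at (263,211) and the far tray corners at (215,21) and (318,21). The close view of the rule confirms yellow with a black foot: body (254,198), front edge at row 155, hook at (259,135).

```bash
python3 - <<'E'
from h import *
import pickle
from scipy.optimize import least_squares
d=pickle.load(open("c1.pkl","rb")); d0=pickle.load(open("c0.pkl","rb"))
def seg(c,lo,hi,name,crop=None):
    h=cv2.cvtColor(c["image"],cv2.COLOR_RGB2HSV); m=cv2.inRange(h,lo,hi)
    m=cv2.morphologyEx(m,cv2.MORPH_CLOSE,np.ones((3,3)))
    cs,_=cv2.findContours(m,cv2.RETR_EXTERNAL,cv2.CHAIN_APPROX_NONE)
    for k in sorted(cs,key=cv2.contourArea)[::-1][:3]:
        r=cv2.minAreaRect(k); print(name,r,cv2.contourArea(k)); yield cv2.boxPoints(r),k
b,r=d["b"],d["r"]
(Y,k),*_=seg(r,(22,100,60),(35,255,255),"yel")
P=np.array([ray(r,p,.05) for p in Y]); print("corners50",P.round(4),np.linalg.norm(P-np.roll(P,1,0),axis=0))
c=P.mean(0); e=P-np.roll(P,1,0); L=np.linalg.norm(e,axis=1); print(L.round(4)); a=e[L.argmax()]; print("centre",c.round(4),"yaw",np.degrees(np.arctan2(a[1],a[0]))%180)
print("hook px tip", ray(r,(259,132),.02),ray(r,(259,152),.02))
O=[x for x in seg(b,(5,150,80),(18,255,255),"or")]
bar=max(O,key=lambda x:max(cv2.minAreaRect(x[1])[1]))[0]
pb=np.array([ray(b,p,.014) for p in bar]);bc=pb.mean(0);e=pb-np.roll(pb,1,0);L=np.linalg.norm(e,axis=1);a=e[L.argmax()];print("bar",bc,L,np.degrees(np.arctan2(a[1],a[0])))
px=np.array([(222,234.5),(304,235),(219,112),(310,112),(215,21),(318,21)])
mod=np.array([(-.11,.06,.008),(-.11,-.06,.008),(.06,.06,.024),(.06,-.06,.024),(.16,.06,.024),(.16,-.06,.024)])
def tr(p,m): cc,ss=np.cos(p[2]),np.sin(p[2]); return np.c_[p[0]+cc*m[:,0]-ss*m[:,1],p[1]+ss*m[:,0]+cc*m[:,1],m[:,2]]
f=lambda p:(proj(b,tr(p,mod))-px).ravel()
s=least_squares(f,[.5,-.17,-.26]); print("board",s.x,f(s.x).round(1).reshape(-1,2).tolist())
p=s.x; Rm=np.array([[np.cos(p[2]),np.sin(p[2])],[-np.sin(p[2]),np.cos(p[2])]]); print("bar in board",Rm@(bc[:2]-p[:2]))
cv2.imwrite("pics/crops.png",cv2.hconcat([cv2.resize(b["image"][5:245,200:330],None,fx=2.4,fy=2.4,interpolation=2),cv2.resize(r["image"][120:250,215:300],None,fx=4.43,fy=4.43,interpolation=2)[:576]])[:,:,::-1])
E
```

```text
yel ((252.05386352539062, 196.56924438476562), (33.98551559448242, 88.68482971191406), 7.125016689300537) 2695.0
corners50 [[0.4509 0.1798 0.05  ]
 [0.5418 0.1967 0.05  ]
 [0.5483 0.1652 0.05  ]
 [0.4577 0.1448 0.05  ]] [0.1287156  0.05401007 0.        ]
[0.0356 0.0925 0.0322 0.0929]
centre [0.4997 0.1716 0.05  ] yaw 12.631875075344766
hook px tip [0.56178916 0.18513818 0.02      ] [0.54216537 0.17844703 0.02      ]
or ((262.5176086425781, 210.62037658691406), (55.008995056152344, 4.339131832122803), 1.1457629203796387) 181.0
or ((145.1642608642578, 244.6444091796875), (11.23574161529541, 18.325674057006836), 57.2647705078125) 145.5
bar [ 0.42313   -0.1561167  0.014    ] [0.07685376 0.00643356 0.07647759 0.00644303] 73.924114247268
board [ 0.49017263 -0.17570277 -0.2660768 ] [[-0.1, 0.3], [0.2, 0.3], [-3.3, 1.2], [4.1, 1.8], [-2.8, -1.5], [2.0, -0.8]]
bar in board [-0.06983352  0.00126809]
```

View pics/crops.png

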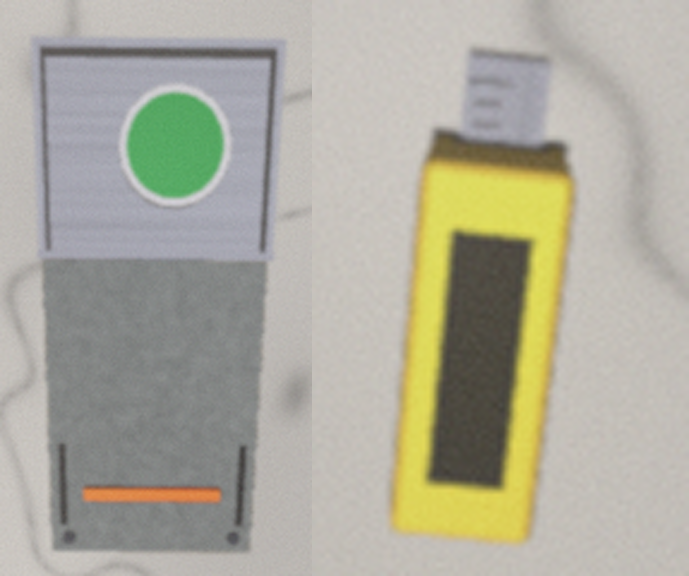

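```bash
python3 - <<'E'
from h import *
import pickle
from scipy.optimize import least_squares
d=pickle.load(open("c1.pkl","rb"));b,r=d["b"],d["r"]
px=np.array([(221.7,234.2),(304.2,233.8),(218.3,113.8),(313.3,113.3),(213.8,21.3),(318.8,21.7)])
mod=np.array([(-.11,.06,.008),(-.11,-.06,.008),(.06,.06,.024),(.06,-.06,.024),(.16,.06,.024),(.16,-.06,.024)])
def tr(p,m): cc,ss=np.cos(p[2]),np.sin(p[2]); m=m.copy(); m[2:,2]=p[3]; return np.c_[p[0]+cc*m[:,0]-ss*m[:,1],p[1]+ss*m[:,0]+cc*m[:,1],m[:,2]]
f=lambda p:(proj(b,tr(p,mod))-px).ravel()
s=least_squares(f,[.5,-.17,-.26,.02]); p=s.x; print("board",p,f(p).round(1).reshape(-1,2).tolist())
Rm=np.array([[np.cos(p[2]),np.sin(p[2])],[-np.sin(p[2]),np.cos(p[2])]]); print("bar",Rm@(np.array([.42313,-.1561])-p[:2]))
T=np.array([ray(r,q,.05) for q in [(239.8,157.2),(273.9,160.6),(263.8,241.9),(233.1,239.6)]])
fm,hm=T[:2].mean(0),T[2:].mean(0); a=fm-hm; print("rule",(fm+hm)/2,np.linalg.norm(a),np.degrees(np.arctan2(a[1],a[0])),np.linalg.norm(T[0]-T[1]),np.linalg.norm(T[2]-T[3]))
h=ray(r,(259.7,132),.02); a=h-hm; print("hook far",h,np.degrees(np.arctan2(a[1],a[0])))
E
```

```text
board [ 0.4907115  -0.17649899 -0.26565414  0.01529221] [[0.6, 0.2], [0.5, 1.1], [-1.1, -1.2], [-0.1, -0.1], [0.2, 0.0], [0.1, 0.3]]
bar [-0.07056637  0.00194053]
rule [0.49695544 0.17001312 0.05      ] 0.08657293368002422 12.864816894411616 0.03273099074111868 0.03220713548869152
hook far [0.56202312 0.18444981 0.02      ] 12.649511893389453
```

```bash
python3 - <<'E'
from h import *
import pickle
q=quat(.223+np.pi)
move_ptp([.497,.170,.12],q); move_l([.497,.170,.012],feed=.1)
print(get_contact_force().round(2)); gripper_to(.0); print("w",get_width(),get_contact_force().round(2))
move_l([.497,.170,.15],feed=.12); dwell(.2); print(get_width(),get_contact_force().round(2),get_tool_pos().round(4),get_t())
c=camera("wrist"); pickle.dump(c,open("c2.pkl","wb"))
cv2.imwrite("pics/g.png",c["image"][:,:,::-1])
E
```

```text
[-0.42 -0.03 -0.32]
w 0.03359234651883381 [-0.67  0.54  2.48]
0.033647997688657984 [ 0.19  1.18 -2.62] [0.4966 0.17   0.1493] 6.7917
```

View pics/g.png

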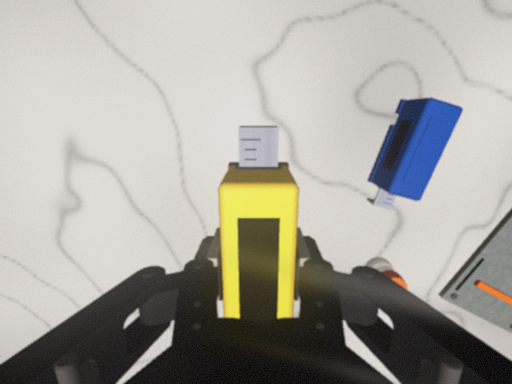

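Gripped and square: case front edge at row 185, hook tip at (258,126). Next I carry it to the board, lower the hook behind the wall, and draw gently until it catches.

```bash
cat >> h.py <<'E'
B=np.array([.4907,-.1765]); YB=-.2657; ex=np.array([np.cos(YB),np.sin(YB)]); ey=np.array([-ex[1],ex[0]]); QB=quat(YB+np.pi)
def bp(x,z,y=0.): return [*(B+x*ex+y*ey),z]      # board x,y + world z -> TCP position
def st():
    p=np.array(get_tool_pos()); f=np.array(get_contact_force()); v=p[:2]-B
    return np.r_[v@ex*1e3,v@ey*1e3,p[2]*1e3], np.r_[f[:2]@ex,f[:2]@ey,f[2]]
E
python3 - <<'E'
from h import *
import pickle
c=pickle.load(open("c2.pkl","rb")); h=ray(c,(258,126),.157)[:2]; f=ray(c,(258,185),.187)[:2]
t=np.array(get_tool_pos())[:2]; u=np.array([np.cos(.223),np.sin(.223)])
print("hook ahead of TCP",(h-t)@u,"front",(f-t)@u)
move_ptp(bp(.008,.15),QB); move_l(bp(.008,.06),feed=.1); dwell(.2); print(st(),get_t())
c=camera("side"); cv2.imwrite("pics/s1.png",cv2.resize(c["image"][130:250,230:400],None,fx=4,fy=4,interpolation=2)[:,:,::-1])
E
```

```text
hook ahead of TCP 0.06610496237506443 front 0.044070725204847824
(array([ 8.52870958, -0.15092593, 60.72589706]), array([-0.09957518,  0.76287093, -2.25989804])) 9.4
```

View pics/s1.png

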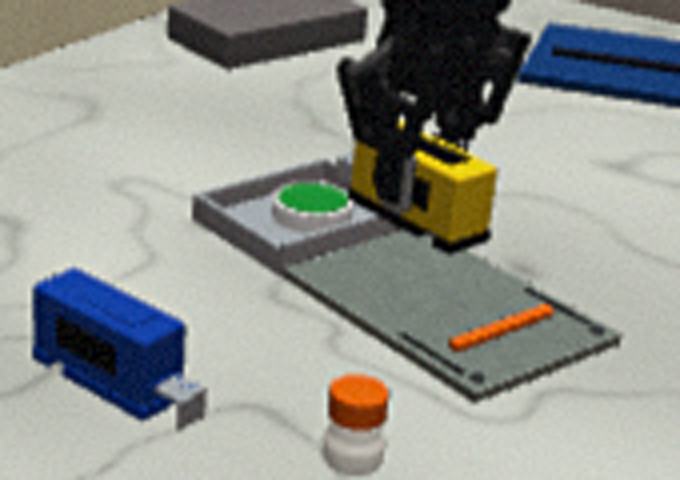

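Case level above the deck, with the hook end over the near wall. Lowering now, then drawing back while I log the force.

```bash
python3 - <<'E'
from h import *
for z in (.04,.03,.024):
    move_l(bp(.008,z),feed=.04); dwell(.1); print(*[a.round(1) for a in st()])
    if st()[1][2]>5: break
for x in (.004,.001,-.002,-.006,-.012):
    move_l(bp(x,.024),feed=.03); dwell(.1); print(x,*[a.round(1) for a in st()])
    if abs(st()[1][0])>15: break
print(get_t())
c=camera("side"); cv2.imwrite("pics/s2.png",cv2.resize(c["image"][130:250,230:400],None,fx=4,fy=4,interpolation=2)[:,:,::-1])
E
```

```text
[ 8.3 -0.1 40.2] [-0.2 -0.8 -3.2]
[ 8.1 -0.  30. ] [ 0.  -0.  -3.8]
[ 8.   0.  23.9] [ 0.2  0.4 -4.7]
0.004 [ 4.  -0.  24.1] [-0.  -0.8 -3.5]
0.001 [ 1.  -0.  24.1] [ 1.1  0.6 -3. ]
-0.002 [-0.8 -0.2 24.6] [ 6.  0. -4.]
-0.006 [-4.7 -0.3 24.7] [ 5.3 -0.2 -3.4]
-0.012 [-10.7  -0.3  24.7] [ 5.7 -0.4 -3.2]
13.0167
```

View pics/s2.png

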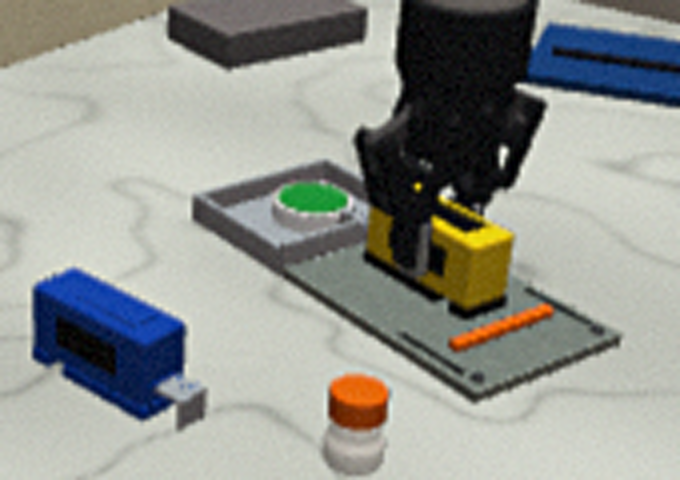

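Hook caught: steady spring force about 5.5 N from x≈0.5 mm, matching the expected 1 mm. Now I lower slightly and feel for the bar with the heel.

```bash
python3 - <<'E'
from h import *
move_l(bp(-.012,.0215),feed=.03); dwell(.1); print(*[a.round(1) for a in st()])
for x in np.arange(-.016,-.031,-.001):
    move_l(bp(x,.0215),feed=.02); dwell(.08); s,f=st(); print(round(x,4),s.round(1),f.round(1))
    if f[0]>13: break
print(get_t())
E
```

```text
[-10.5  -0.4  22.3] [ 5.6 -0.9 -2.2]
-0.016 [-14.5  -0.4  22.3] [ 6.7 -1.  -3.2]
-0.017 [-15.5  -0.4  22.3] [ 6.3  0.7 -3.3]
-0.018 [-16.5  -0.4  22.3] [ 5.   0.  -3.6]
-0.019 [-17.5  -0.4  22.3] [ 5.7  0.5 -3.2]
-0.02 [-18.5  -0.4  22.3] [ 6.1 -0.  -3.6]
-0.021 [-19.5  -0.4  22.3] [ 6.1 -0.4 -3.2]
-0.022 [-20.5  -0.4  22.3] [ 7.2 -0.6 -2.2]
-0.023 [-21.5  -0.4  22.3] [ 6.6 -0.2 -3.3]
-0.024 [-22.3  -0.4  22.3] [ 6.2 -0.2 -4.5]
-0.025 [-22.3  -0.4  22.6] [10.2  0.4 -5.8]
-0.026 [-22.5  -0.4  22.7] [12.8  1.4 -7.8]
-0.027 [-22.6  -0.5  23. ] [13.8  1.6 -9.1]
17.5167
```

Heel met the bar at x = -22.2 mm, which puts the locked centre at -46.2 (vision says -45.6). I back off, lift, draw over the bar, and correct for the arm's compliance before lowering.

```bash
python3 - <<'E'
from h import *
move_l(bp(-.0215,.0215),feed=.03); move_l(bp(-.0215,.0278),feed=.03); dwell(.1); print(*[a.round(1) for a in st()])
xc,zc=-.0477,.0278
for x in (-.030,-.038,xc):
    move_l(bp(x,zc),feed=.03); dwell(.1); s,f=st(); print(x,s.round(1),f.round(1))
for _ in range(2):
    xc+=-.0462-s[0]/1e3; move_l(bp(xc,zc),feed=.02); dwell(.15); s,f=st()
print("cmd",xc,s.round(2),f.round(1),get_width(),get_t())
c=camera("side"); cv2.imwrite("pics/s3.png",cv2.resize(c["image"][130:250,230:400],None,fx=4,fy=4,interpolation=2)[:,:,::-1])
E
```

```text
[-20.   -0.3  28.6] [ 6.7  1.2 -2.8]
-0.03 [-28.5  -0.2  28.6] [ 7.   0.6 -4.3]
-0.038 [-36.4  -0.2  28.6] [ 6.6  0.8 -3. ]
-0.0477 [-46.1  -0.2  28.6] [ 7.   0.4 -4.7]
cmd -0.047848059859935246 [-46.2   -0.23  28.55] [ 7.1  0.6 -4.5] 0.03359355269810949 20.7333
```

View pics/s3.png

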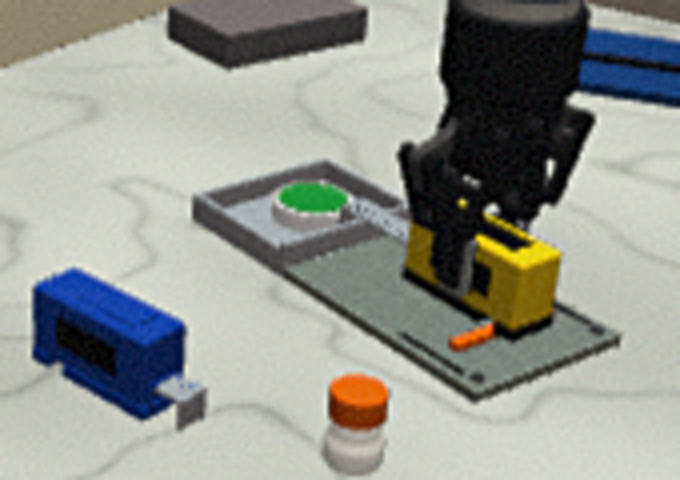

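The blade stretches to the wall at crop (380,215), and the bar end shows under the heel part at (490,330). Lowering with a force check.

```bash
python3 - <<'E'
from h import *
xc=-.04785
for z in np.arange(.0265,.0165,-.001):
    move_l(bp(xc,z),feed=.02); dwell(.08); s,f=st(); print(round(z,4),s.round(2),f.round(1))
    if f[2]>4: break
print(get_t())
c=camera("side"); cv2.imwrite("pics/s4.png",cv2.resize(c["image"][130:250,230:400],None,fx=4,fy=4,interpolation=2)[:,:,::-1])
E
```

```text
0.0265 [-45.5   -0.44  27.74] [ 7.7  0.6 -3. ]
0.0255 [-45.17  -0.58  26.99] [ 7.3 -0.3 -2.1]
0.0245 [-44.99  -0.67  26.11] [ 7.2 -0.3 -0.9]
0.0235 [-44.93  -0.75  25.15] [ 6.5 -0.6 -1.4]
0.0225 [-44.91  -0.79  24.15] [ 7.6 -0.3 -1.1]
0.0215 [-44.88  -0.81  23.18] [ 6.5 -0.1 -2. ]
0.0205 [-44.9   -0.81  22.15] [ 7.1 -0.1 -1.5]
0.0195 [-44.89  -0.83  21.16] [ 7.2 -0.2 -0.6]
0.0185 [-44.54  -0.86  20.62] [7.7 0.4 2.4]
0.0175 [-44.41  -0.87  20.39] [5.1 1.1 8.9]
24.1167
```

View pics/s4.png

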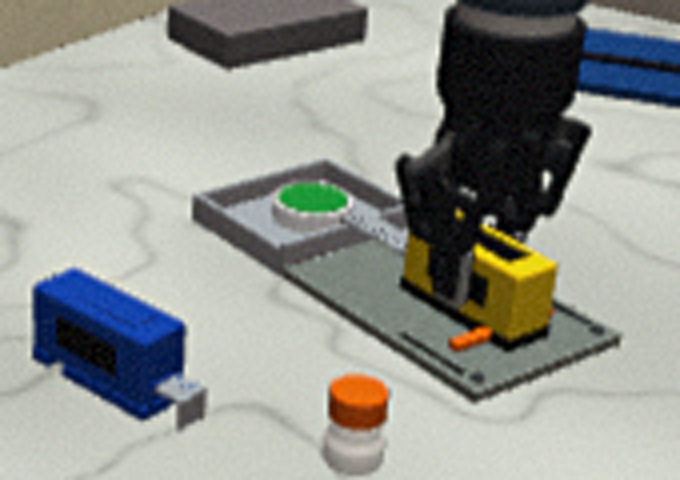

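Case is seated: z dropped 8 mm with no stop at bar height, and the bar end shows at (470,340) in the groove zone. Releasing.

```bash
python3 - <<'E'
from h import *
gripper_to(.045); dwell(.2); print(st(),get_width())
gripper_to(.085)
s,_=st(); move_l(bp(s[0]/1e3,.12,s[1]/1e3),feed=.08); dwell(.3); print(st(),get_t())
w=camera("wrist")["image"]; c=camera("side")["image"]
a=cv2.resize(c[130:250,270:400],(520,480),interpolation=2)
cv2.imwrite("pics/s5.png",cv2.hconcat([a,cv2.resize(w[60:300,190:330],(280,480),interpolation=2)])[:,:,::-1])
E
```

```text
(array([-48.37035855,   0.13239663,  17.14243736]), array([ 0.12367376,  0.55637229, -0.73652046])) 0.04519002723909701
(array([-4.79464778e+01,  2.47955357e-02,  1.19798445e+02]), array([-0.58813103, -0.40641389, -0.14337166])) 26.85
```

View pics/s5.png

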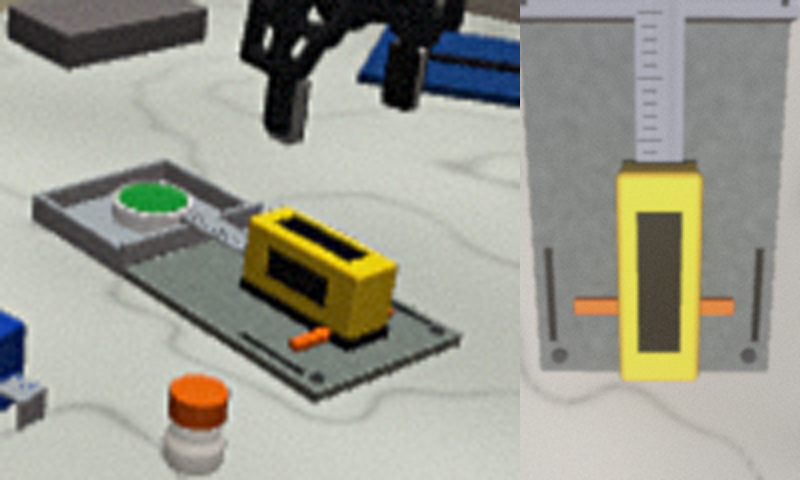

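The released case sits flat and square. The bar shows on both sides at (595,305) and (715,305), and the blade is held out over the wall. Handing in.

```bash
python3 -c "
from workcell import *
job_done(); print(get_t())"
```

```text
the job is handed in; nothing more can be done
the job is handed in; nothing more can be done
```

I picked up the yellow rule, hooked its blade over the tray's near wall, locked the case on the orange bar, let go and handed the job in. The robot's clock read about 27 s, against the 48 s limit. No verdict is reported on hand-in.

- **Hooking and bar:** the hook caught at about the expected place, with a steady 5–7 N of spring pull. The heel met the bar at a case centre of board x = -22 mm. That put the locked position at -46.2 mm; the camera gave -45.6 mm. The most force I read while drawing back or setting down was about 14 N, far below the 40 N limit.
- **Last checks:** the case went down to deck level without stopping at bar height. After release the pictures show it flat and square, with the bar visible on both sides and the blade out to the wall. The dish and vial looked unmoved; I did not check the bottle again. The gripper was clear at 120 mm.
- **Disagreement:** while lowering, the gripper crept forward from -46.2 to about -44.4 mm. That is 1.8 mm off the planned position, just inside the groove's 2 mm play. I judged the hook's final depth behind the wall from the case height, as it was not visible directly.

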